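# Try the hat on the carved old man and free the turntable

## Robot

A 6-joint arm with a two-finger parallel gripper is mounted at the origin on the work surface. World frame = base frame: x ahead of the robot, y to its left, z up, the work surface at z = 0. Lengths are in m, angles in rad, forces in N, time in s.
With the tool pointing down it reaches from about 0.425 to 0.95 m from the base axis. Payload 3.5 kg.
Tool frame: the origin (TCP) lies midway between the tips of the shut fingers; the grasp point (between the pads) lies 19 mm behind it; z points along the fingers, y is the line along which they close (so a half turn about z gives the same grasp; the last joint's range is limited). The gripper opens to 85 mm and grips with 20 to 120 N. Pads are 22 mm wide; open, the fingers measure 114 mm over their backs; the gripper's body (76 mm by 85 mm) begins 54 mm behind the grasp point. The pads swing forward as they close: fully open they stand 13 mm farther back than shut.
Start: joints at [-1.421, 0.286, 1.577, -0, 1.279, -0.15], TCP at [0.199, -0.645, 0.231] pointing down, gripper open.
Joint ranges: [-2.77, 2.77], [-0.9, 2.22], [0.21, 2.48], [-1.53, 4.67], [0.24, 2.81], [-2.84, 2.84]. Speed limits (rad/s): [2.79, 2.79, 3.14, 3.14, 3.14, 3.14].

## Interface

Orientations are given as a unit quaternion [x, y, z, w].
In Python, from plant import ctrl, cams, order gives the robot as it stands.
- The arm moves only by the tool move_arm, never from a script. Its argument "plan" is one flat list of numbers, 7 for each row, row after row: the shift along the world's x, y, z in mm, then the turn, a rotation vector about the world's x, y, z in degrees, then the finger opening in mm, from 0 to 85.4. A call has 1 to 12 rows; each row shifts and turns the commanded pose from where the row before left it; what a row does not reach is not made up. A row lasts 1/10 s, in which the tool goes at most 50 mm and 8.59 degrees, less where a joint would pass 70% of its speed; a pose out of reach is approached as far as the arm can. A call is refused whole if a number of a shift passes 50 or a number of a turn 8.59, either way. A call with a gripper value outside its range is refused whole. The fingers move at their own pace and stop on an object; "newtons" is the grip in N (left out, the last holds). Time passes only in rows, so rows that do not move let the fingers close. It gives the time, the measured TCP pose, the force, the opening and the grip force at its end, in the units of the state.
- ctrl.get_state(): the state, without advancing time (a new reading comes with each control period).
- cams.read_camera(name): name is "scene" or "top"; returns a dict with "color" (420x560x3 uint8, red, green, blue), "fov_y" (degrees; the focal length in pixels is half the picture's height over the tangent of half this angle, whatever the lens; pixels are square), "cx", "cy" (the principal point, pixels), "origin" and "orientation" of the camera in the world. Camera axes: x right, y up, looking along -z (the intrinsics and any distortion apply to the point x, -y, -z); pixel columns grow to the right and rows downward; lengths in m; the calibration is good to about 2 mm. A picture is of the moment at which its call begins. There is no depth.
- order.sign_off(): hands the job in; it is judged then, once.
The state is a dict: "time": time; "qpos": joint angles; "dq": joint speeds; "joint_efforts": joint torques, N m; "eef_pos": TCP position; "tcp_rot": TCP orientation; "contact_force": force on the tool from outside, world axes, zero at the start; "wrist_torque": the same for the moment, N m; "opening": opening from 0.0 (shut) to 1.0 (fully open); "finger_force": force on a finger pad.
Only numpy, scipy, OpenCV 4.12 (cv2) and the standard library are available. Lean on these libraries where they do the work, as an engineer would, in place of code of your own. Each camera call takes 0.05 s, during which the arm holds its last target. There are 200 camera calls.

## Task

I want to see from all sides how the hat suits the old man before I hollow it out. Balance the hat blank, brim down, level and centred on top of his round head and let go of it; then pull the turntable's sprung index pin fully back by its black knob, so that it is clear of its hole in the platter's rim, and keep holding it there for me to turn him round: finish while you are still holding the pin back, with the hat still balanced on his head. Leave the other blanks, tools and the owl where they are.

Things in the scene. Friction and masses are not known exactly. Their poses are not given: they have to be found in the camera images.
- hat: pale limewood hat blank, about 45 g, round, flat solid underside: brim 80 mm across, 9 thick, with a straight crown 42 mm across on top (37 mm high in all, centre of mass 13 mm up). The only blank with a thin wide brim and a narrower crown. Origin: centre of the underside, z up. Starts brim down on the bench, right of the turntable, in one of 3 places shared with the plinth and cup blanks
- head_top (a point): topmost point of the bust's bald round head, 206 mm above the bench; the head is a ball of 44 mm radius: the hat leans about 2 degrees per mm off centre and slips beyond some 25. The bust (nose and beard in front) is screwed to a round plywood platter 200 mm across, its top 56 mm above the bench
- turntable: grey steel base of the turntable, bolted to the bench; place and turn vary. Origin: on the platter's vertical axis at bench height. Its x axis points level from there out along the index pin: the direction in which the pin is pulled. The pin's bracket stands 116 to 138 mm from the axis, 44 mm wide, top 62 mm above the bench; nut and sleeve reach to 152 mm
- knob_grip (a point): centre of the index pin's black knob: cylinder 24 mm across, 24 long, lying level along the turntable's x axis, 44 mm above the bench and, while home, 166 mm from the platter's axis; moves with the pin. Same attitude as the turntable. Free air around and below it: can be pinched from above across its axis
- index_pin (a joint): how far the index pin is pulled out (m): 0 home, nose 10 mm deep in the rim hole; clear of the hole beyond 0.010; 0.014 fully back at its stop. A spring draws it home with 6 N when home, 13 N fully back; there is no catch to keep it out
- plinth_blank: another blank: stepped disc 80 mm across, 24 mm high; origin under its centre
- cup_blank: another blank: egg cup shape on a stem, 62 mm across, 72 mm high; origin under its centre
- gouge_wide: carving gouge lying on the bench, 235 mm long, 27 mm high; origin under its middle, handle to its -x
- gouge_narrow: carving gouge lying on the bench, 215 mm long, 24 mm high; origin under its middle, handle to its -x
- veiner: small gouge lying on the bench, 205 mm long, 24 mm high; origin under its middle, handle to its -x
- mallet: round carver's mallet standing on its head, 82 mm across, 222 mm high; origin under its centre
- owl: small carved owl, 66 mm across, 104 mm high; origin under its centre
Mind the look-alikes: they are no part of the job. What is shaped like the hat but blue, green or pink is not meant.

How it is judged:
By the outcome, as a careful person would: the job done as asked, in the order asked, and still so for the second after the job is handed in, while the arm keeps its last pose, push and grip.
It also fails if it takes over 51 s, if anything falls off the work surface, if the arm or the gripper's body presses on something with over 40 N, if the wrist force passes 120 N, or if a joint passes its speed limit or range.

## Working session

There is one attempt and no reset: what is moved stays moved. The work goes in short steps, Python scripts to look and compute and a tool call to move; the robot and the scene stay as the last step left them, time stands still between calls to the robot, and variables do not carry over. Pictures are saved under pics/ and viewed, at most 10 in all, crops included, and the job is handed in when it is done.

Besides the shell and the picture viewer there is one more tool, called after "Call:" in YAML: its name, and indented under it one key for each argument. move_arm: Moves the arm, as the interface text tells. Its arguments: {"type":"object","properties":{"plan":{"type":"array","items":{"type":"number"}},"newtons":{"type":"number"}},"required":["plan"]}

```bash
ls; mkdir -p pics
cat > h.py <<'E'
import numpy as np, cv2
from scipy.spatial.transform import Rotation as R
from plant import ctrl,cams,order
def cam(n,f=None):
    c=cams.read_camera(n)
    if f: cv2.imwrite('pics/'+f,c['color'][:,:,::-1])
    return c
def K(c): return 210/np.tan(np.radians(c['fov_y'])/2)
def rot(c):
    o=np.array(c['orientation']); return R.from_quat(o).as_matrix() if o.size==4 else o.reshape(3,3)
def ray(c,u,v):
    d=rot(c)@np.array([(u-c['cx'])/K(c),-(v-c['cy'])/K(c),-1]); return np.array(c['origin']),d
def atz(c,u,v,z):
    o,d=ray(c,u,v); return o+d*(z-o[2])/d[2]
def proj(c,p):
    q=rot(c).T@(np.array(p)-c['origin']); return c['cx']+K(c)*q[0]/-q[2], c['cy']+K(c)*q[1]/q[2]
E
python3 - <<'E'
from h import *
for n in('scene','top'):
    c=cam(n,n+'0.png'); print({k:v for k,v in c.items() if k!='color'})
s=ctrl.get_state();print(s)
E
```

```text
pics
{'fov_y': 49.42590409306879, 'cx': 284.8823057306841, 'cy': 208.42552432883105, 'origin': array([ 1.16444211, -0.62575325,  1.06005136]), 'orientation': array([0.34291302, 0.14763681, 0.34837415, 0.85979619])}
{'fov_y': 46.304173553456096, 'cx': 278.80017567674565, 'cy': 216.9679302973031, 'origin': array([0.36516722, 0.00709192, 1.6137879 ]), 'orientation': array([-0.03673478,  0.03612249,  0.70621513, -0.70612032])}
{'time': 0.1, 'qpos': array([-1.42102288e+00,  2.87133389e-01,  1.57803207e+00, -2.38854164e-05,
        1.27856168e+00, -1.49976894e-01]), 'dq': array([-0.00088918, -0.00143232, -0.00192664,  0.00104553, -0.00038813,
       -0.00012542]), 'joint_efforts': array([ 4.84019492e-04, -4.07298696e+01, -2.93698043e+01, -1.70020699e-04,
        3.34567791e-03, -1.27656170e-05]), 'eef_pos': array([ 0.19926442, -0.64430461,  0.23004713]), 'tcp_rot': array([ 9.88788646e-01,  1.49318031e-01, -1.13241233e-05, -1.06724458e-03]), 'contact_force': array([0.1523868 , 0.74718135, 0.09266422]), 'wrist_torque': array([-0.01061289,  0.03234063,  0.01024207]), 'finger_force': 0.0, 'opening': 0.9989226699981837}
```

View pics/scene0.png

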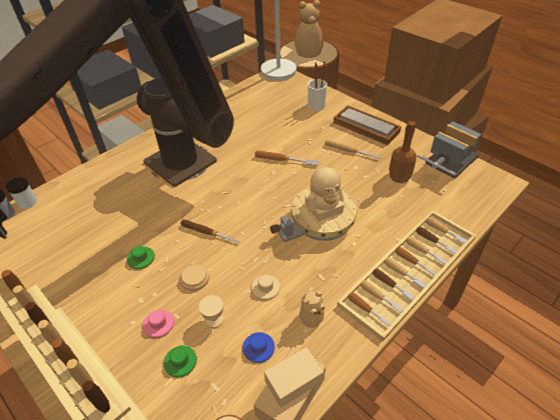

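View pics/top0.png

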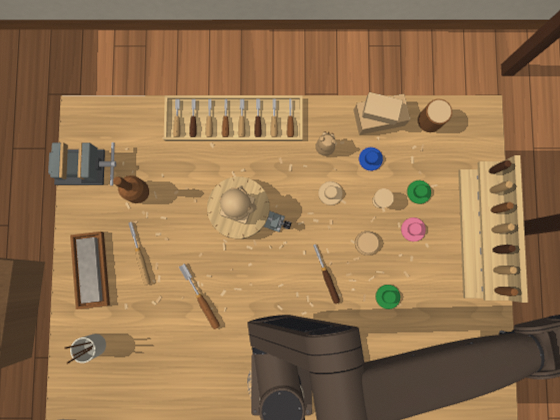

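The scene view shows three pale blanks: scene (265,288)/top (330,193), with a thin brim and crown; scene (194,277)/top (368,243), a stepped disc; and scene (211,310)/top (383,199), a stemmed cup. The pink, green and blue hats are decoys. The first one fits the hat, so I'll confirm it in an enlarged crop.

Run:
```python
import cv2,numpy as np
a=cv2.imread('pics/top0.png')[160:260,200:360]; b=cv2.imread('pics/scene0.png')[160:310,240:360]
a=cv2.resize(a,None,fx=5,fy=5,interpolation=2); cv2.imwrite('pics/c1.png',a)
b=cv2.resize(b,None,fx=4,fy=4,interpolation=2); cv2.imwrite('pics/c2.png',b)
```

```text
(no output)
```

View pics/c1.png

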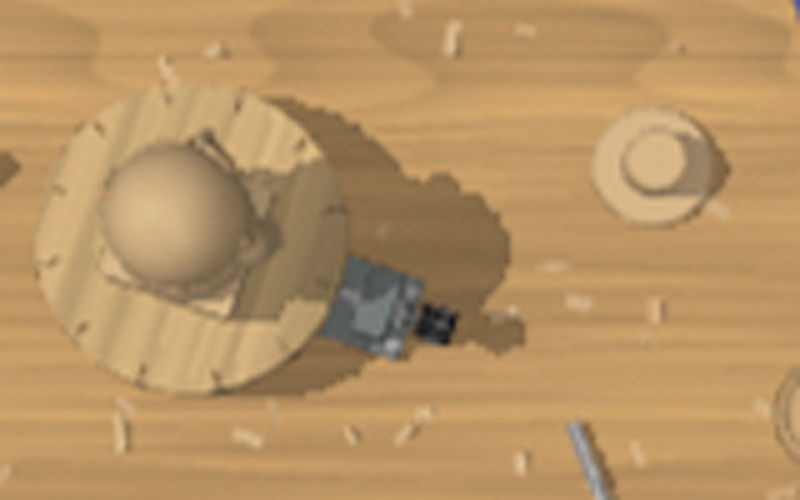

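View pics/c2.png

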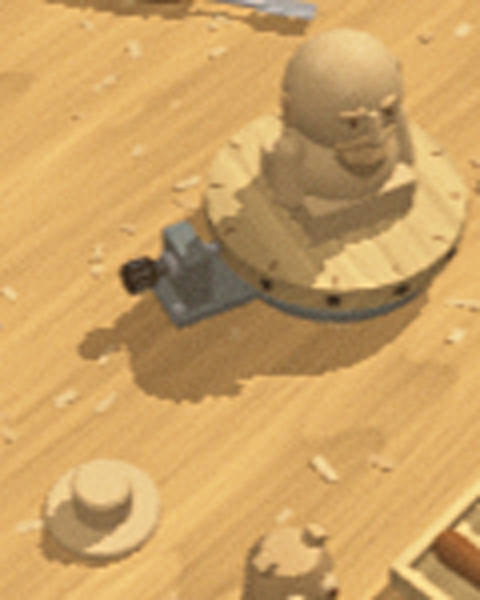

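```bash
cat >> h.py <<'E'
T=lambda x,y:(200+(x+.5)/5-.5,160+(y+.5)/5-.5)
S=lambda x,y:(240+(x+.5)/4-.5,160+(y+.5)/4-.5)
def tri(l):
    A=0;b=0
    for c,p in l:
        o,d=ray(c,*p);d=d/np.linalg.norm(d);M=np.eye(3)-np.outer(d,d);A=A+M;b=b+M@o
    return np.linalg.solve(A,b)
E
python3 - <<'E'
from h import *
np.set_printoptions(precision=4,suppress=True)
t=cams.read_camera('top');s=cams.read_camera('scene')
print('brim',atz(t,*T(653.5,167),.005),'crown',atz(t,*T(655,161),.037),'scene crown',atz(s,*S(101,481),.037),'brim',atz(s,*S(103,511),.005))
pl=atz(t,*T(193,239),.056);print('platter',pl)
hd=atz(t,*T(177,213),.162);print('head',hd,atz(s,*S(344,91),.162),tri([(t,T(177,213)),(s,S(344,91))]))
k=atz(t,*T(437,324),.044);print('knob',k,atz(s,*S(139,274),.044),tri([(t,T(437,324)),(s,S(139,274))]))
d=k-pl;print(np.linalg.norm(d[:2]),np.degrees(np.arctan2(d[1],d[0])))
st=ctrl.get_state();print(R.from_quat(st['tcp_rot']).as_matrix())
E
```

```text
brim [ 0.6113 -0.162   0.005 ] crown [ 0.6104 -0.1596  0.037 ] scene crown [ 0.6139 -0.1638  0.037 ] brim [ 0.6156 -0.1656  0.005 ]
platter [0.5571 0.1382 0.056 ]
head [0.5596 0.1389 0.162 ] [0.5629 0.1357 0.162 ] [0.5602 0.1393 0.1578]
knob [ 0.5036 -0.0179  0.044 ] [ 0.5044 -0.0193  0.044 ] [ 0.5035 -0.0181  0.0424]
0.16495331592460724 -108.92456575596641
[[ 0.9554  0.2953 -0.0002]
 [ 0.2953 -0.9554  0.0014]
 [ 0.0002 -0.0014 -1.    ]]
```

Crop confirms the hat: pale thin brim with a narrow crown at top crop (654,165), i.e. full image (330,193). Knob is at top crop (437,324), head at (177,213). Moving above the hat while turning the fingers to the later pin attitude.

Call:
move_arm:
  plan: [32,37.5,0,0,0,5.4,85,32,37.5,0,0,0,5.4,85,32,37.5,0,0,0,5.4,85,32,37.5,0,0,0,5.4,85,32,37.5,0,0,0,5.4,85,32,37.5,0,0,0,5.4,85,32,37.5,0,0,0,5.4,85,32,37.5,0,0,0,5.4,85,32,37.5,0,0,0,5.4,85,32,37.5,0,0,0,5.3,85,32,37.5,0,0,0,0,85,32,37.5,0,0,0,0,85]
  newtons: 20

```text
time: 1.4
eef_pos: [0.5843, -0.193, 0.2313]
tcp_rot: [0.814, 0.581, -0.0, 0.0]
contact_force: [0.6, -0.7, 0.0]
opening: 0.994
finger_force: 0.0
```

Call:
move_arm:
  plan: [28,30,-20,0,0,0,85,0,0,-45,0,0,0,85,0,0,-40,0,0,0,85,0,0,-36,0,0,0,85,0,0,0,0,0,0,85]

```text
time: 1.9
eef_pos: [0.6069, -0.1627, 0.0833]
tcp_rot: [0.814, 0.581, -0.003, -0.006]
contact_force: [-1.5, -0.4, 0.8]
opening: 0.993
finger_force: 0.0
```

Run:
```python
from h import *
st=ctrl.get_state();print(st['eef_pos'],R.from_quat(st['tcp_rot']).as_matrix().round(4))
t=cam('top');s=cam('scene')
a=cv2.resize(t['color'][160:230,290:370,::-1],None,fx=5,fy=5,interpolation=2)
b=cv2.resize(s['color'][230:330,225:305,::-1],None,fx=5,fy=5,interpolation=2)
o=np.zeros((500,800,3),np.uint8);o[:350,:400]=a;o[:,400:]=b;cv2.imwrite('pics/d1.png',o)
```

```text
[ 0.60686467 -0.16266359  0.08329903] [[ 0.324   0.946  -0.0124]
 [ 0.946  -0.324   0.0055]
 [ 0.0012 -0.0135 -0.9999]]
```

View pics/d1.png

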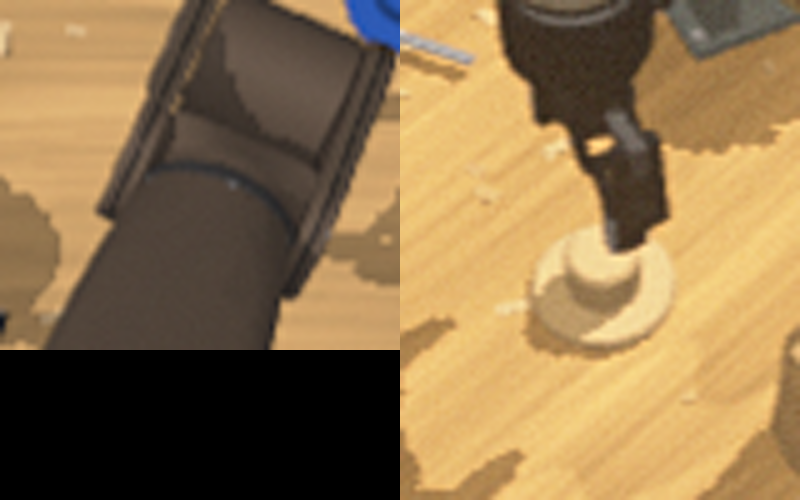

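The hand is right above the hat (crown at right crop (600,255)); arm seems still settling.

Call:
move_arm:
  plan: [0,0,0,0,0,0,85,0,0,0,0,0,0,85,0,0,0,0,0,0,85]

```text
time: 2.3
eef_pos: [0.6126, -0.1655, 0.0928]
tcp_rot: [0.814, 0.581, 0.001, 0.002]
contact_force: [1.0, 0.7, 0.4]
opening: 0.991
finger_force: 0.0
```

Run:
```python
from h import *
st=ctrl.get_state();print(st['eef_pos'],R.from_quat(st['tcp_rot']).as_matrix().round(4),st['dq'].round(4),st['contact_force'])
```

```text
[ 0.61258312 -0.16553774  0.09275042] [[ 3.245e-01  9.459e-01  3.600e-03]
 [ 9.459e-01 -3.245e-01 -1.600e-03]
 [-3.000e-04  4.000e-03 -1.000e+00]] [-0.0002  0.0089  0.0122 -0.0011 -0.0018 -0.0005] [0.96561662 0.72563328 0.41474461]
```

Call:
move_arm:
  plan: [0,0,-10,0,0,0,85,0,0,-20,0,0,0,85,0,0,-20,0,0,0,85,0,0,-12,0,0,0,85,0,0,-6,0,0,0,85,0,0,-3,0,0,0,85,0,0,0,0,0,0,85,0,0,0,0,0,0,85,0,0,0,0,0,0,85]

```text
time: 3.2
eef_pos: [0.612, -0.1652, 0.0203]
tcp_rot: [0.814, 0.581, 0.0, 0.001]
contact_force: [0.4, -0.3, 0.5]
opening: 0.994
finger_force: 0.0
```

Call:
move_arm:
  plan: [1,2,-4,0,0,0,85,0,0,-4,0,0,0,85,0,0,-2,0,0,0,85,0,0,0,0,0,0,60,0,0,0,0,0,0,45,0,0,0,0,0,0,38,0,0,0,0,0,0,30,0,0,0,0,0,0,30,0,0,0,0,0,0,30,0,0,0,0,0,0,30]
  newtons: 25

```text
time: 4.2
eef_pos: [0.6126, -0.163, 0.0096]
tcp_rot: [0.814, 0.581, 0.0, 0.0]
contact_force: [1.0, -0.3, 0.2]
opening: 0.481
finger_force: 25.7
```

Hat gripped (41 mm opening). Lifting and carrying.

Call:
move_arm:
  plan: [0,0,5,0,0,0,30,0,0,15,0,0,0,30,0,0,25,0,0,0,30,0,0,35,0,0,0,30,0,0,40,0,0,0,30,0,5,40,0,0,0,30,-2,15,35,0,0,0,30,-4,25,20,0,0,0,30,-6,35,8,0,0,0,30,-6,35,2,0,0,0,30,-6,35,0,0,0,0,30,-6,35,0,0,0,0,30]

```text
time: 5.4
eef_pos: [0.5819, 0.0235, 0.2359]
tcp_rot: [0.814, 0.581, 0.001, 0.001]
contact_force: [0.2, 0.2, -0.6]
opening: 0.484
finger_force: 25.6
```

Call:
move_arm:
  plan: [-6,35,0,0,0,0,30,-6,35,0,0,0,0,30,-5,23,0,0,0,0,30,-3,14,0,0,0,0,30,-1,8,0,0,0,0,30,0,0,0,0,0,0,30,0,0,0,0,0,0,30,0,0,0,0,0,0,30,0,0,0,0,0,0,30,0,0,0,0,0,0,30]

```text
time: 6.4
eef_pos: [0.5615, 0.1365, 0.2342]
tcp_rot: [0.814, 0.581, -0.0, -0.0]
contact_force: [-0.0, 0.8, -0.7]
opening: 0.483
finger_force: 25.6
```

Run:
```python
from h import *
st=ctrl.get_state();print(st['eef_pos'],R.from_quat(st['tcp_rot']).as_matrix().round(4),st['dq'].round(4),st['contact_force'],st['opening'])
t=cam('top');s=cam('scene')
a=cv2.resize(t['color'][160:260,200:280,::-1],None,fx=5,fy=5,interpolation=2)
b=cv2.resize(s['color'][120:240,285:365,::-1],None,fx=5,fy=5,interpolation=2)
o=np.zeros((600,800,3),np.uint8);o[:500,:400]=a;o[:,400:]=b;cv2.imwrite('pics/e1.png',o)
```

```text
[0.56153157 0.13648728 0.23421116] [[ 3.252e-01  9.456e-01 -2.000e-04]
 [ 9.456e-01 -3.252e-01 -0.000e+00]
 [-1.000e-04 -2.000e-04 -1.000e+00]] [ 0.0054 -0.0021  0.0001 -0.0014  0.      0.0012] [-0.0211689   0.83518996 -0.68450364] 0.48342113813094234
```

View pics/e1.png

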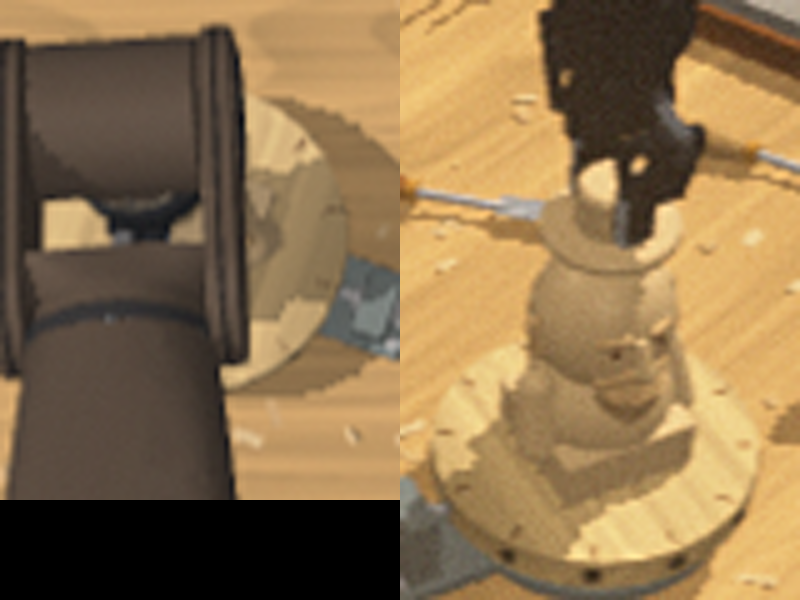

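Run:
```python
from h import *
s=cams.read_camera('scene')
a=np.linspace(0,2*np.pi,200)
def ext(x,y,z,r):
    p=np.array([proj(s,(x+r*np.cos(t),y+r*np.sin(t),z)) for t in a]); p=(p-[285,120]+.5)*5+[400,0]
    return p.min(0).round(1),p.max(0).round(1)
for n,x,y in(('head',.5629,.1357),('+x3',.5659,.1357),('+y3',.5629,.1387)):
    print(n,'brimtop',ext(x,y,.2336,.04),'brimbot',ext(x,y,.2246,.04),'crown',ext(x,y,.2616,.021))
# red overlay
c=s['color'][120:240,285:365,::-1];b=cv2.resize(c,None,fx=7,fy=7,interpolation=2)[:700]
b=b[200:760]
x,y=.5629,.1357
for z,r in((.2246,.04),(.2336,.04),(.2616,.021)):
    p=np.array([proj(s,(x+r*np.cos(t),y+r*np.sin(t),z)) for t in a]); p=(p-[285,120]+.5)*7-[0,200]
    cv2.polylines(b,[p.astype(np.int32)],True,(0,0,255),1)
p=(np.array(proj(s,(x,y,.162)))-[285,120]+.5)*7-[0,200]; print(p)
cv2.circle(b,tuple(p.astype(int)),int(61/4*7),(0,255,0),1)
cv2.imwrite('pics/e2.png',b)
```

```text
head brimtop (array([539.6, 173.3]), array([684.6, 267.7])) brimbot (array([539.2, 185.6]), array([683.4, 280.1])) crown (array([576. , 155.8]), array([653.3, 205.2]))
+x3 brimtop (array([543.7, 175.6]), array([688.8, 270.3])) brimbot (array([543.2, 188. ]), array([687.6, 282.6])) crown (array([580.1, 158.2]), array([657.6, 207.7]))
+y3 brimtop (array([543.3, 170.9]), array([688., 265.])) brimbot (array([542.8, 183.2]), array([686.8, 277.4])) crown (array([579.6, 153.3]), array([656.9, 202.6]))
[287.82069006 240.11408138]
```

View pics/e2.png

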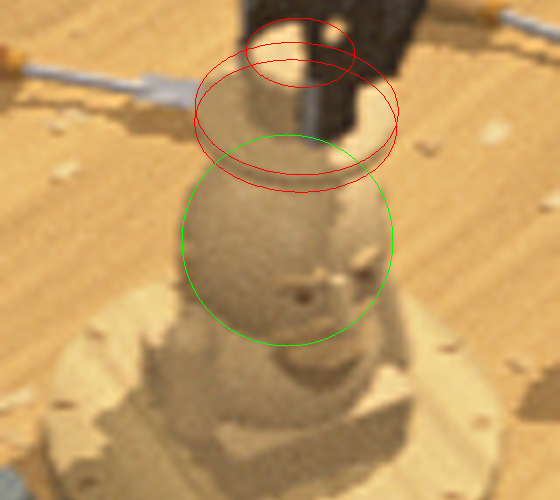

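The overlay of a hat centred on the head coincides with the carried hat (brim edges at 195–398 px, head 182–394 px), so it is centred within about 1 mm. Lowering.

Call:
move_arm:
  plan: [0,0,-3,0,0,0,30,0,0,-5,0,0,0,30,0,0,-4,0,0,0,30,0,0,-2,0,0,0,30,0,0,-1,0,0,0,30,0,0,0,0,0,0,30,0,0,-1,0,0,0,30,0,0,0,0,0,0,30,0,0,0,0,0,0,30]

```text
time: 7.45
eef_pos: [0.5614, 0.1371, 0.2185]
tcp_rot: [0.814, 0.581, 0.0, 0.0]
contact_force: [-0.5, 0.6, -0.6]
opening: 0.487
finger_force: 25.6
```

Call:
move_arm:
  plan: [0,0,-1,0,0,0,30,0,0,0,0,0,0,30,0,0,0,0,0,0,30]

```text
time: 7.75
eef_pos: [0.5613, 0.1371, 0.2173]
tcp_rot: [0.814, 0.581, -0.0, -0.0]
contact_force: [-0.9, 0.1, -0.1]
opening: 0.48
finger_force: 25.6
```

Call:
move_arm:
  plan: [0,0,-1,0,0,0,30,0,0,0,0,0,0,30,0,0,0,0,0,0,30]

```text
time: 8.05
eef_pos: [0.5613, 0.1372, 0.2163]
tcp_rot: [0.814, 0.581, -0.0, -0.0]
contact_force: [-0.1, 0.4, -0.7]
opening: 0.479
finger_force: 25.6
```

Call:
move_arm:
  plan: [0,0,-0.7,0,0,0,30,0,0,0,0,0,0,30,0,0,0,0,0,0,30]

```text
time: 8.35
eef_pos: [0.5614, 0.1371, 0.2156]
tcp_rot: [0.814, 0.581, -0.0, -0.0]
contact_force: [0.0, -0.2, 0.3]
opening: 0.477
finger_force: 25.6
```

Call:
move_arm:
  plan: [0,0,-0.7,0,0,0,30,0,0,0,0,0,0,30,0,0,0,0,0,0,30]

```text
time: 8.65
eef_pos: [0.5614, 0.1372, 0.2154]
tcp_rot: [0.814, 0.581, 0.0, 0.0]
contact_force: [-1.0, 0.4, 2.1]
opening: 0.483
finger_force: 25.7
```

Contact felt (2 N). Opening gently.

Call:
move_arm:
  plan: [0,0,0,0,0,0,42,0,0,0,0,0,0,43,0,0,0,0,0,0,44,0,0,0,0,0,0,46,0,0,0,0,0,0,50,0,0,0,0,0,0,60,0,0,0,0,0,0,75,0,0,0,0,0,0,85,0,0,0,0,0,0,85,0,0,0,0,0,0,85]

```text
time: 9.65
eef_pos: [0.5614, 0.1372, 0.2149]
tcp_rot: [0.814, 0.581, 0.0, -0.0]
contact_force: [0.1, -0.4, -0.3]
opening: 0.988
finger_force: 0.0
```

```bash
cat > ov.py <<'E'
from h import *
import sys
s=cams.read_camera('scene'); a=np.linspace(0,2*np.pi,200)
b=cv2.resize(s['color'][120:240,285:365,::-1],None,fx=7,fy=7,interpolation=2)[100:600]
q=b.copy();x,y=.5629,.1357
for z,r in((.206,.04),(.215,.04),(.243,.021)):
    p=np.array([proj(s,(x+r*np.cos(t),y+r*np.sin(t),z)) for t in a]); p=(p-[285,120]+.5)*7-[0,100]
    cv2.polylines(q,[p.astype(np.int32)],True,(0,0,255),1)
cv2.imwrite('pics/'+sys.argv[1],np.hstack([b[:,100:500],q[:,100:500]]))
E
python3 ov.py f1.png
```

```text
(no output)
```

View pics/f1.png

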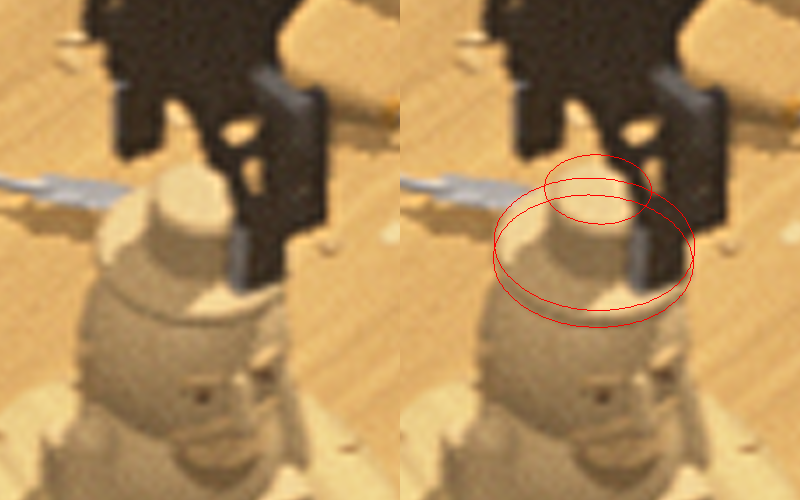

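Hat rests on the head released; it may lean slightly toward the camera. Raising straight up and away to see it clear.

Call:
move_arm:
  plan: [0,0,3,0,0,0,85,0,0,8,0,0,0,85,0,0,15,0,0,0,85,0,0,22,0,0,0,85,0,0,25,0,0,0,85,-5,-15,20,0,0,0,85,-10,-30,10,0,0,0,85,-14,-40,0,0,0,0,85,-14,-45,0,0,0,0,85,-10,-30,-10,0,0,0,85,0,-10,-10,0,0,0,85,0,0,0,0,0,0,85]

```text
time: 10.9
eef_pos: [0.5079, -0.0336, 0.2973]
tcp_rot: [0.814, 0.58, -0.0, -0.001]
contact_force: [0.1, 0.3, -0.0]
opening: 0.996
finger_force: 0.0
```

```bash
cat > ov2.py <<'E'
from h import *
import sys
s=cams.read_camera('scene'); a=np.linspace(0,2*np.pi,200)
b=cv2.resize(s['color'][125:200,290:365,::-1],None,fx=8,fy=8,interpolation=2)[:600]
t=cams.read_camera('top')
d=cv2.resize(t['color'][180:230,212:237,::-1],None,fx=8,fy=8,interpolation=2)
d=cv2.resize(t['color'][185:222,212:237,::-1],(200,296),interpolation=2)
o=np.zeros((600,800,3),np.uint8);o[:,:600]=b;o[:296,600:]=d;cv2.imwrite('pics/'+sys.argv[1],o)
cv2.imwrite('pics/raw.png',t['color'][:,:,::-1])
x,y=.5629,.1357
for tx,ty in((0,0),(5,0),(0,5)):
  M=R.from_euler('xyz',[tx,ty,0],degrees=True).as_matrix()
  for z,r in((0,.04),(.009,.04),(.037,.021)):
    p=np.array([proj(s,M@np.array([r*np.cos(k),r*np.sin(k),z])+[x,y,.206]) for k in a]); p=(p-[290,125]+.5)*8
    print(tx,ty,z,p.min(0).round(),p.max(0).round())
E
python3 ov2.py g1.png
```

```text
0 0 0 [181. 297.] [409. 448.]
0 0 0.009 [182. 278.] [411. 429.]
0 0 0.037 [239. 251.] [362. 330.]
5 0 0 [181. 292.] [410. 454.]
5 0 0.009 [180. 273.] [410. 436.]
5 0 0.037 [233. 253.] [356. 338.]
0 5 0 [182. 292.] [409. 454.]
0 5 0.009 [184. 274.] [412. 435.]
0 5 0.037 [247. 253.] [369. 338.]
```

View pics/g1.png

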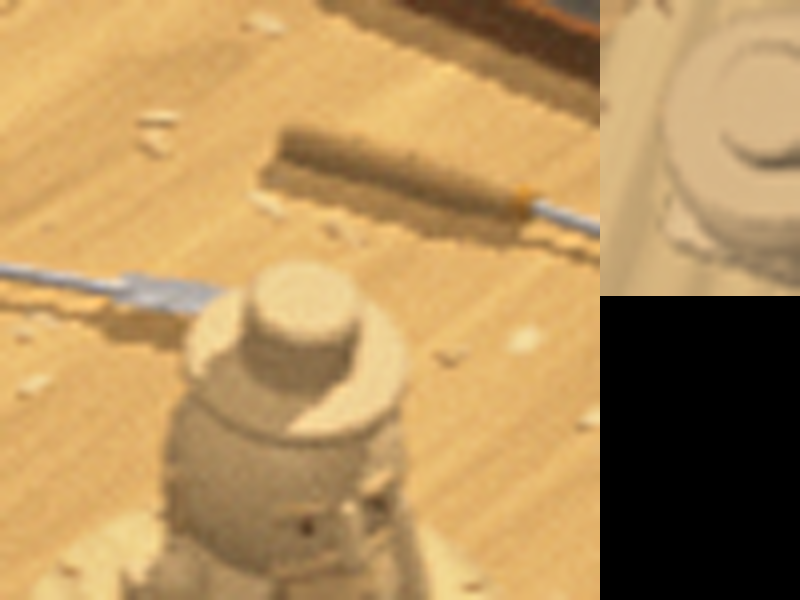

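The hat sits on the head, brim x 184–408, crown 244–361, close to the level prediction (181–411, 239–362). I'll quantify the lean with an edge fit instead of viewing more.

```bash
cat > fit.py <<'E'
from h import *
from scipy.ndimage import map_coordinates
from scipy.optimize import differential_evolution as DE
a=np.linspace(0,2*np.pi,180,endpoint=False)
def grad(n,N=4):
    L=[cams.read_camera(n) for _ in range(N)];c=L[0]
    g=cv2.GaussianBlur(np.mean([l['color'] for l in L],0).astype(np.float32),(0,0),.7)
    return c,np.sqrt(sum((cv2.Sobel(g,cv2.CV_32F,i,1-i)**2).sum(2) for i in(0,1)))
def pj(c,P):
    q=(P-c['origin'])@rot(c); return c['cx']+K(c)*q[:,0]/-q[:,2],c['cy']+K(c)*q[:,1]/q[:,2]
def score(c,G,x,y,tx,ty,p0):
    M=R.from_rotvec(np.radians([tx,ty,0])).as_matrix();s=0
    for z,r,w in((0,.04,1),(.009,.04,1),(.037,.021,1)):
        P=np.c_[r*np.cos(a),r*np.sin(a),z+0*a]@M.T+[p0[0]+x/1e3,p0[1]+y/1e3,.206]
        u,v=pj(c,P); s+=w*np.minimum(map_coordinates(G,[v,u],order=1),150).mean()
    return s
s=grad('scene');t=grad('top')
for nm,cams_ in(('scene',[(s,(.5629,.1357))]),('top',[(t,(.5596,.1389))]),('both',[(s,(.5629,.1357)),(t,(.5596,.1389))])):
    f=lambda p:-sum(score(*g,p[2+2*i],p[3+2*i],p[0],p[1],p0) for i,(g,p0) in enumerate(cams_))
    r=DE(f,[(-20,20)]*2+[(-7,7)]*(2*len(cams_)),seed=1,maxiter=150,tol=1e-6);print(nm,r.x.round(1),round(r.fun))
E
python3 fit.py
```

```text
scene [-11.8   4.7   2.8  -7. ] -363
top [-1.6  7.8  1.  -1.2] -321
both [-4.2 -8.   4.9 -5.   3.3 -2.5] -669
```

```bash
cat > fit2.py <<'E'
from fit import *
E
sed -i '/^s=grad/,$d' fit.py
cat > fit2.py <<'E'
from fit import *
def vec(g):
    g=cv2.GaussianBlur(g.astype(np.float32),(0,0),.8)
    return [np.clip(cv2.Sobel(g,cv2.CV_32F,i,1-i),-60,60) for i in(1,0)]
def sc(c,G,x,y,tx,ty,p0,z0):
    M=R.from_rotvec(np.radians([tx,ty,0])).as_matrix();s=0
    o=np.array([p0[0]+x/1e3,p0[1]+y/1e3,z0]); v=(c['origin']-o)@M; az=np.arctan2(v[1],v[0]); el=np.arctan2(v[2],np.hypot(*v[:2]))
    da=np.abs((a-az+np.pi)%(2*np.pi)-np.pi)
    for z,r,m in((0,.04,da<1.5),(.009,.04,da>(0 if el>1.2 else 0)),(.037,.021,da>-1)):
        if z==.009 and el<1.2: m=da<2.4
        P=np.c_[r*np.cos(a),r*np.sin(a),z+0*a]@M.T+o
        u,w=pj(c,P); du,dw=np.roll(u,-1)-np.roll(u,1),np.roll(w,-1)-np.roll(w,1); n=np.hypot(du,dw)
        gx,gy=[np.stack([map_coordinates(G[i][:,:,k],[w,u],order=1) for k in range(3)],1) for i in(0,1)]
        q=np.abs(gx*(dw/n)[:,None]-gy*(du/n)[:,None]).sum(1)
        s+=q[m].mean()
    return s
def run(nm,L,z0,b=15):
    f=lambda p:-sum(sc(c,G,p[2+2*i],p[3+2*i],p[0],p[1],p0,z0) for i,(c,G,p0) in enumerate(L))
    r=DE(f,[(-b,b)]*2+[(-6,6)]*(2*len(L)),seed=2,maxiter=120,tol=1e-5);print(nm,r.x.round(1),round(r.fun),flush=True)
cs={n:cams.read_camera(n) for n in('scene','top')}
old={n:vec(cv2.imread(f'pics/{n}0.png')) for n in cs}
new={n:vec(np.mean([cams.read_camera(n)['color'] for _ in range(6)],0)) for n in cs}
def both(nm,I,ps,pt,z0):
    run(nm+' scene',[(cs['scene'],I['scene'],ps)],z0); run(nm+' top',[(cs['top'],I['top'],pt)],z0)
    run(nm+' both',[(cs['scene'],I['scene'],ps),(cs['top'],I['top'],pt)],z0)
both('bench',old,(.6145,-.1645),(.611,-.161),0)
for n,u,v in(('pink',413,230),('blue',371,159)):
    p=atz(cs['top'],u,v,.03)[:2]; both(n,old,(p[0]+.003,p[1]-.003),p,0)
both('head',new,(.5629,.1357),(.5596,.1389),.206)
print(ctrl.get_state()['time'])
E
time python3 fit2.py
```

```text
bench scene [-4.   8.5  0.1  0.3] -428
bench top [-0.5 -1.3  4.3 -1.1] -476
bench both [-5.9 -8.7  3.  -5.5  3.4 -0.4] -906
pink scene [-5.4 -0.8  4.8 -6. ] -502
pink top [  0.3 -11.    6.   -6. ] -515
pink both [ 0.6  3.  -0.1 -5.8  5.6 -6. ] -1003
blue scene [-1.5 -1.9  5.4 -1.7] -566
blue top [ 0.5  9.1  6.  -2.8] -553
blue both [-1.8  4.7  3.9 -0.9  6.  -2.4] -1097
head scene [-6.   2.1  3.4 -4.1] -406
head top [-1.2 12.4 -0.3 -1.1] -468
head both [-6.6  2.4  3.3 -4.5  4.5 -4.1] -852
12.1
real	0m40.909s
user	0m37.435s
sys	0m0.060s
```

```bash
cat > last.py <<'E'
from fit import *
F=11;rows=[]
for n,(u0,v0),p0 in(('scene',(309,154),(.5629,.1357)),('top',(217,186),(.5596,.1389))):
    if n=='top': u0,v0=[int(round(i))-d for i,d in zip(proj(cams.read_camera('top'),(*p0,.215)),(18,13))]
    L=[cams.read_camera(n) for _ in range(12)];c=L[0]
    I=np.mean([l['color'] for l in L],0)[v0:v0+27,u0:u0+36,::-1].astype(np.float32)
    I=cv2.normalize(I,None,0,255,cv2.NORM_MINMAX).astype(np.uint8)
    b=cv2.resize(I,None,fx=F,fy=F,interpolation=2)
    q=b.copy()
    for col,d in(((0,0,255),0),((0,160,0),2.5)):
        k=np.array([c['origin'][0]-p0[0],c['origin'][1]-p0[1]]) if n=='scene' else np.array([.6,-.76])
        k=k/np.linalg.norm(k);th=np.radians(2*d)
        M=R.from_rotvec(th*np.array([-k[1],k[0],0])).as_matrix()
        for z,r in((0,.04),(.009,.04),(.037,.021)):
            P=np.c_[r*np.cos(a),r*np.sin(a),z+0*a]@M.T+[p0[0]+d*k[0]/1e3,p0[1]+d*k[1]/1e3,.206]
            u,v=pj(c,P);cv2.polylines(q,[(np.c_[u-u0+.5,v-v0+.5]*F).astype(np.int32)],True,col,1)
    print(n,k,u0,v0)
    rows.append(np.hstack([b,q]))
cv2.imwrite('pics/h1.png',np.vstack(rows)); print(rows[0].shape)
E
python3 last.py
```

```text
scene [ 0.6198949  -0.78468485] 309 154
top [ 0.61964429 -0.78488277] 215 187
(297, 792, 3)
```

View pics/h1.png

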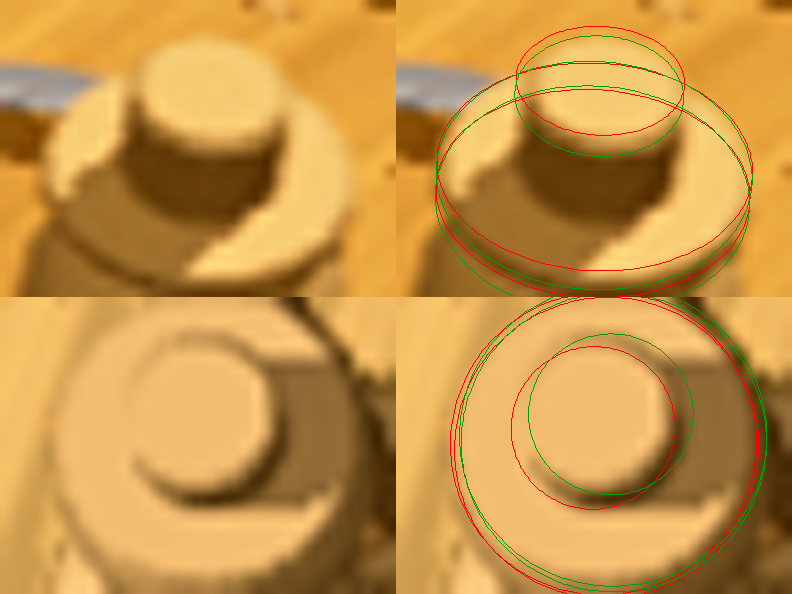

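The crown sits within a few degrees of level by both views (scene crown (211,95) vs brim centre (200,180); top crown (192,413) vs brim centre (210,415)). A numeric check of centring: head outline from the first images against the brim now, tilt fixed at zero.

```bash
cat > fit3.py <<'E'
from fit2 import *
E
python3 - <<'E'
src=open('fit2.py').read().split("both('bench'")[0]
open('fit3.py','w').write(src+'''
def ball(c,G,x,y,p0,m0):
    o=np.array([p0[0]+x/1e3,p0[1]+y/1e3,.162]);v=c['origin']-o;D=np.linalg.norm(v);v/=D;r=.044
    e=np.cross(v,[0,1,0]);e/=np.linalg.norm(e);f=np.cross(v,e);h=r*r/D;rr=r*np.sqrt(1-(r/D)**2)
    P=o+v*h+rr*(np.cos(a)[:,None]*e+np.sin(a)[:,None]*f)
    u,w=pj(c,P);uc,wc=[q[0] for q in pj(c,o[None])]
    nx,ny=u-uc,w-wc;n=np.hypot(nx,ny);nx/=n;ny/=n;m=m0(nx,ny)
    g=sum(np.abs(map_coordinates(G[0][:,:,k],[w,u],order=1)*nx+map_coordinates(G[1][:,:,k],[w,u],order=1)*ny) for k in range(3))
    return g[m].mean()
for n,p0,m0 in(('scene',(.5629,.1357),lambda nx,ny:ny<.1),('top',(.5596,.1389),lambda nx,ny:(nx<.5)|(ny<-.9))):
    c=cs[n]
    r=DE(lambda p:-ball(c,old[n],*p,p0,m0),[(-7,7)]*2,seed=1);print(n,'ball',(np.array(p0)*1e3+r.x).round(1),round(r.fun))
    r=DE(lambda p:-sc(c,new[n],*p,0,0,p0,.206),[(-7,7)]*2,seed=1);print(n,'hat',(np.array(p0)*1e3+r.x).round(1),round(r.fun))
    q=(.6145,-.1645) if n=='scene' else (.611,-.161)
    r=DE(lambda p:-sc(c,old[n],*p,0,0,q,0),[(-7,7)]*2,seed=1);print(n,'bench',(np.array(q)*1e3+r.x).round(1),round(r.fun))
''')
E
python3 fit3.py; python3 -c "
from h import *
print(ctrl.get_state()['time'])"
```

```text
scene ball [560.1 136.2] -142
scene hat [560.9 134.4] -402
scene bench [ 616.3 -162.2] -414
top ball [564.6 133.1] -138
top hat [565.4 138.6] -430
top bench [ 615.  -161.8] -474
14.05
```

Hat offset from the head is about 2 mm at most; good. Now to the knob.

Call:
move_arm:
  plan: [-2,5,-15,0,0,0,60,-2,5,-30,0,0,0,60,-1,3,-45,0,0,0,60,0,0,-45,0,0,0,60,0,0,-40,0,0,0,60,0,0,-30,0,0,0,60,0,0,-20,0,0,0,60,0,0,-10,0,0,0,60,0,0,0,0,0,0,60,0,0,0,0,0,0,60,0,0,0,0,0,0,60]

```text
time: 15.15
eef_pos: [0.5046, -0.0201, 0.0644]
tcp_rot: [0.814, 0.581, 0.001, 0.001]
contact_force: [-0.1, 0.9, -0.2]
opening: 0.702
finger_force: 0.0
```

Run:
```python
from h import *
st=ctrl.get_state();p=st['eef_pos'];print(p,R.from_quat(st['tcp_rot']).as_matrix().round(3)[:,1],st['opening'])
u=np.array([-.324,-.946]);k=np.array([.504,-.0187])
print('along',(p[:2]-k)@u*1e3,'across',(p[:2]-k)@[.946,-.324]*1e3)
```

```text
[ 0.50455109 -0.02008188  0.06442144] [ 0.946 -0.324  0.003] 0.7023309854794632
along 1.1287013512632174 across 0.9690597847501876
```

Call:
move_arm:
  plan: [-1.4,-1,-8,0,0,0,60,0,0,-14,0,0,0,60,0,0,-12,0,0,0,60,0,0,-5,0,0,0,60,0,0,-2,0,0,0,60,0,0,0,0,0,0,45,0,0,0,0,0,0,32,0,0,0,0,0,0,26,0,0,0,0,0,0,20,0,0,0,0,0,0,15,0,0,0,0,0,0,10,0,0,0,0,0,0,10]
  newtons: 30

```text
time: 16.35
eef_pos: [0.5027, -0.0211, 0.0225]
tcp_rot: [0.814, 0.581, 0.001, 0.001]
contact_force: [0.7, -0.5, 2.1]
opening: 0.269
finger_force: 29.5
```

Knob gripped (23 mm). Firm up, then pull.

Call:
move_arm:
  plan: [0,0,0,0,0,0,10,0,0,0,0,0,0,10,-0.65,-1.9,0,0,0,0,10,-0.65,-1.9,0,0,0,0,10,-0.65,-1.9,0,0,0,0,10,-0.65,-1.9,0,0,0,0,10,-0.65,-1.9,0,0,0,0,10,0,0,0,0,0,0,10,0,0,0,0,0,0,10]
  newtons: 85

```text
time: 17.25
eef_pos: [0.5001, -0.0285, 0.0226]
tcp_rot: [0.814, 0.581, 0.002, -0.0]
contact_force: [3.8, 8.7, 4.1]
opening: 0.253
finger_force: 82.9
```

Call:
move_arm:
  plan: [-0.65,-1.9,0,0,0,0,10,-0.65,-1.9,0,0,0,0,10,-0.65,-1.9,0,0,0,0,10,-0.33,-0.95,0,0,0,0,10,0,0,0,0,0,0,10,0,0,0,0,0,0,10,0,0,0,0,0,0,10]

```text
time: 17.95
eef_pos: [0.498, -0.0343, 0.0226]
tcp_rot: [0.814, 0.58, 0.003, -0.001]
contact_force: [6.2, 12.4, 2.9]
opening: 0.254
finger_force: 83.0
```

Call:
move_arm:
  plan: [-0.33,-0.95,0,0,0,0,10,-0.2,-0.6,0,0,0,0,10,0,0,0,0,0,0,10,0,0,0,0,0,0,10,0,0,0,0,0,0,10]

```text
time: 18.45
eef_pos: [0.498, -0.0343, 0.0226]
tcp_rot: [0.815, 0.58, 0.005, -0.002]
contact_force: [8.0, 18.2, 2.7]
opening: 0.26
finger_force: 83.0
```

```bash
sed -i '/bench/d' fit3.py
python3 - <<'E'
exec(open('fit3.py').read())
st=ctrl.get_state();print(st['time'],st['eef_pos'],st['contact_force'],st['finger_force'],st['opening'],st['dq'].round(4))
E
```

```text
scene ball [560.1 136.2] -142
scene hat [560.9 134.6] -405
top ball [564.6 133.1] -138
top hat [565.4 138.6] -430
19.15 [ 0.498016   -0.03433386  0.0225818 ] [ 8.43867167 17.61809143  3.05481894] 82.96401143074036 0.2550141093962404 [-0.0007 -0.0018  0.0005  0.0015 -0.0027 -0.0005]
```

The pin is hard on its stop: it came 14 mm, then the force rose with no further motion. The hat has not moved. Handing in.

```bash
python3 -c "
from plant import order
print(order.sign_off())"
```

```text
the job is handed in; nothing more can be done
None
```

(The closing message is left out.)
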